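Park the hot cooker lid on the green bowl

ROBOT

A 7-joint arm with a two-finger parallel gripper is mounted at the origin on the work surface. World frame = base frame: x ahead of the robot, y to its left, z up, the work surface at z = 0. Lengths are in m, angles in rad, forces in N, time in s.
With the tool pointing down it reaches from about 0.4 to 0.9 m from the base axis. Payload 5.6 kg.
Tool frame: the origin (TCP) lies at the very end of the fingers, on their centre line; the grasp point (between the pads) lies 19 mm behind it (grasp_offset is the distance from the TCP to the grasp point, in m); z points along the fingers, y is the line along which they close (so a half turn about z gives the same grasp; the last joint's range is limited). The gripper opens to 92 mm and grips with 3 to 60 N. Pads are 20 mm wide; open, the fingers measure 128 mm over their backs; the gripper's body (75 mm by 189 mm) begins 69 mm behind the grasp point.
Start: joints at [-1.169, 0.468, -0.012, 1.603, 0.006, 1.071, -0.056], TCP at [0.28, 0.587, 0.215] pointing down, gripper open.
Joint ranges: [-2.53, 2.53], [-0.31, 2.02], [-1.57, 1.55], [0.28, 2.44], [-1.29, 4.43], [0.15, 1.84], [-2.92, 2.92]. Speed limits (rad/s): [2.57, 2.57, 3.14, 3.14, 3.14, 3.14, 3.14].

INTERFACE

Orientations are given as a unit quaternion [x, y, z, w].
In Python, from station import get_obs, camera, hand_in, grasp_offset gives the robot as it stands. The module is installed in compiled form; this text tells all that it offers.
- The arm moves only by the tool arm_command, never from a script. Its argument "targets" is a list of rows, each an object of numbers: "tx", "ty", "tz": the shift along the tool's x, y, z in m; "yaw": the turn about the tool's z in degrees; "grip": the closure, from -1 (fully open) to 1 (shut). A call has 1 to 12 rows; each row shifts and turns the commanded pose from where the row before left it, along the tool's axes as they then stand; what a row does not reach is not made up. A row lasts 1/8 s, in which the tool goes at most 62.5 mm and 10.7 degrees, less where a joint would pass 70% of its speed; a pose out of reach is approached as far as the arm can. A call with a gripper value outside its range is refused whole. The fingers move at their own pace and stop on an object; the grip force is fixed at half the most. Time passes only in rows, so rows that do not move let the fingers close. It gives the time, the measured TCP pose, the force, the opening and the grip force at its end, in the units of the state.
- get_obs(): the state, without advancing time (a new reading comes with each control period).
- camera(name): name is "side" or "top"; returns a dict with "img" (480x640x3 uint8, red, green, blue), "depth" (480x640 float32, m along the optical axis (not along the pixel's ray), 0 where there is no reading), "fx", "fy", "cx", "cy" (pixels), "R" (3x3) and "t" (3): a world point X has camera coordinates R X + t. Camera axes: x right, y down, z forward; pixel columns grow to the right and rows downward; lengths in m; the calibration is good to about 2 mm. A picture is of the moment at which its call begins.
- hand_in(): hands the job in; it is judged then, once.
The state is a dict: "t": time; "joint_positions": joint angles; "qd": joint speeds; "effort": joint torques, N m; "ee_pos": TCP position; "tcp_rot": TCP orientation; "force": force on the tool from outside, world axes, zero at the start; "torque": the same for the moment, N m; "grip_width": opening from 0.0 (shut) to 1.0 (fully open); "grip_force": force on a finger pad.
Only numpy, scipy, OpenCV 4.12 (cv2) and the standard library are available. Lean on these libraries where they do the work, as an engineer would, in place of code of your own. Each camera call takes 0.05 s, during which the arm holds its last target. There are 200 camera calls.

TASK

The lid of the mini cooker is hot: pick up the lid lifter by its handle, hook the lid's loop and lift the lid off, finding the point where it hangs balanced so that it stays practically level (within about 7 degrees) all the way (trial lifts of a centimetre or two over the cooker may tilt it), and set it down gently, right way up and fully seated, on the green bowl without shifting the bowl. Then unhook the lifter and hang it back in its stand. Never touch the lid with the gripper and leave everything else alone.

Things in the scene. Friction and masses are not known exactly. Their poses are not given: they have to be found in the camera images.
- cooker: White round mini cooker, fixed, standing on the desk; 160 across at the rim, 75 high, mouth 148 across, two small black side handles along its y (tips 98 from its axis, tops 62 up). Origin: centre of its underside, z up.
- lid: Red round hot lid, 160 across, flange 5 thick, loose on the cooker's rim; a tapered skirt 12 deep (124 to 136 across) hangs into the mouth, 6 play all round. Origin: centre of the flange's underside; z up, y along the loop's bar. Carries a stiff heavy brass vent slide: two blocks 26 (x) by 36, tops 17 above the origin, at x = +-37, set anywhere from y = -38 to 38; it stays put.
- lid_bar (a point): Middle of the straight level bar of the lid's loop: round steel, 8 thick, along the lid's y, 116 between its upright legs' centres; 59 above the flange's underside, 50 clear below it. The vent slide is about half of the lid's 4 to 6 N, so the balance point lies up to 24 mm either way along the bar. Hooked off balance, the heavy side stays down as the lid is raised. Axes as the lid's.
- lifter_grip (a point): Centre of the lid lifter's orange upright handle, 26 by 26, 64 high (32 below to 30 above this point). Under it a black square collar 46 by 46 by 8, its underside 42 below this point; then a flat steel hook (see lifter_hook). z up, x towards the hook's tip. Mass 0.2 kg. At the start it hangs in the stand.
- lifter_hook (a point): Trough floor of the lifter's hook, 106 below the handle's centre on its axis; here the lid's bar rests when lifted. Hook: steel 6 thick (y) in the x-z plane; foot's underside 6 lower; upturned tip at x = 11 to 17, top 11 above this point; shank at x = -17 to -11, up to 59 above. Open upward and, over the tip, to +x: it goes under the bar moving along its +x. Axes as the handle's.
- stand: Dark steel lifter stand, fixed: two level rails along its x (-48 to 48), 22 apart, tops 84 up, joined by a 50 wide back plate at x = 48 to 56, on a base 130 by 90 by 6. The lifter's collar rests on both rails, hook hanging between them (handle centre then 126 up); it lifts straight out and lowers straight back in. Origin: centre of the underside, z up.
- bowl: Empty green ceramic bowl, loose, 0.5 to 0.8 kg, 158 across and 62 high, mouth 148 across. The lid's skirt goes into the mouth and the flange comes to rest on the rim. Origin: centre of its underside, z up.
- notebook_low: Lower spiral notebook, 150 by 210 by 13, bystander. Origin: centre of its underside.
- notebook_top: Upper spiral notebook, lying crosswise on the other, bystander. Origin: centre of its underside.
- pencil_case: Translucent pencil case with clip-on lid, 204 by 84 by 39, bystander. Origin: centre of its underside.
- protractor: Black plastic half-round protractor, 150 by 75 by 4, bystander. Origin: middle of its straight edge, underside.
- mug: Blue mug, 80 across, 95 high, bystander. Origin: centre of its underside.
- stapler: Red and black stapler, 130 by 36 by 42, bystander. Origin: centre of its underside.
Things that resemble listed ones, but are neither listed nor needed, are in the scene too. There is more than one size of the part that bears lifter_grip; the job needs the largest.

How it is judged:
By the outcome, as a careful person would: the job done as asked, in the order asked, and still so for the second after the job is handed in, with the robot touching nothing.
It also fails if it takes over 72 s, if anything falls off the work surface, if the arm or the gripper's body presses on something with over 40 N, if the wrist force passes 120 N, or if a joint passes its speed limit or range.

## Working session

There is one attempt and no reset: what is moved stays moved. The work goes in short steps, Python scripts to look and compute and a tool call to move; the robot and the scene stay as the last step left them, time stands still between calls to the robot, and variables do not carry over. Pictures are saved under pics/ and viewed, at most 13 in all, crops included, and the job is handed in when it is done.

Besides the shell and the picture viewer there is one more tool, called after ">>>" in YAML: its name, and indented under it one key for each argument. arm_command: Moves the arm, as the interface text tells. Its arguments: {"type":"object","properties":{"targets":{"type":"array"}},"required":["targets"]}

```bash
mkdir -p pics
cat > h.py <<'E'
import numpy as np, cv2
from station import *
def pts(c):
    d=c["depth"]; v,u=np.indices(d.shape)
    P=np.stack([(u-c["cx"])/c["fx"]*d,(v-c["cy"])/c["fy"]*d,d],-1)
    W=(P-c["t"])@c["R"]; W[d==0]=np.nan
    return W
def save(c,n,box=None,s=1):
    im=c["img"][:,:,::-1]
    if box: im=im[box[1]:box[3],box[0]:box[2]]
    cv2.imwrite("pics/"+n,cv2.resize(im,None,fx=s,fy=s,interpolation=cv2.INTER_CUBIC))
E
python3 - <<'E'
from h import *
o=get_obs(); print({k:np.round(v,3) for k,v in o.items()}, grasp_offset)
for n in("top","side"):
    c=camera(n); save(c,n+"1.png"); print(n,c["R"].round(3),c["t"],c["fx"],(-c["R"].T@c["t"]).round(3)); np.savez("/tmp/"+n,**c)
E
```

```text
{'t': np.float64(0.0), 'joint_positions': array([-1.169,  0.468, -0.012,  1.604,  0.006,  1.071, -0.056]), 'qd': array([-0.001, -0.001, -0.   , -0.   ,  0.001, -0.   , -0.001]), 'effort': array([-0.0000e+00, -5.2057e+01, -1.3000e-02, -2.4374e+01, -5.7000e-02,
        1.7000e-02,  0.0000e+00]), 'ee_pos': array([0.279, 0.586, 0.214]), 'tcp_rot': array([ 0.221,  0.975, -0.001, -0.   ]), 'force': array([ 0.593, -0.028,  1.455]), 'torque': array([-0.027, -0.004, -0.001]), 'grip_force': np.float64(0.0), 'grip_width': np.float64(1.001)} 0.0187
top [[ 0.029 -0.999  0.021]
 [-0.984 -0.032 -0.174]
 [ 0.175 -0.016 -0.985]] [0.02115577 0.53772534 1.0742429 ] 437.1862730250826 [0.341 0.055 1.151]
side [[ 0.769 -0.639 -0.013]
 [-0.341 -0.393 -0.854]
 [ 0.541  0.661 -0.52 ]] [-0.39451793  0.2846242   0.65132292] 457.4982901023711 [ 0.048 -0.571  0.577]
```

View pics/top1.png

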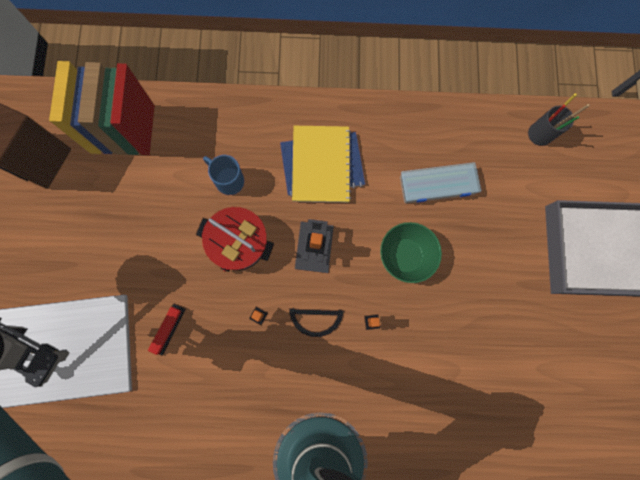

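View pics/side1.png

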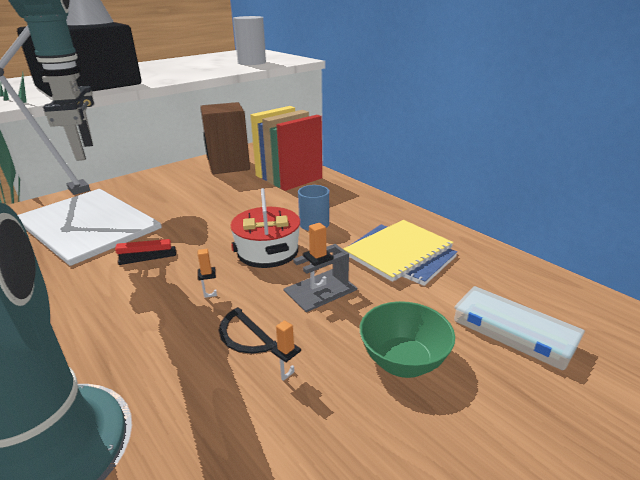

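The top view shows the lifter in its stand at (316,240), the lid at (235,240) with its bar running from (205,219) to (253,248), and the bowl at (411,252). The two lifters standing free are the smaller ones.

Run:
```python
from h import *
T={n:dict(np.load(f"/tmp/{n}.npz")) for n in("top","side")}
save(T["side"],"s_crop.png",(220,170,480,390),3)
def st(m,W,name):
    p=W[m]; p=p[~np.isnan(p[:,0])]
    print(name,len(p),"min",np.percentile(p,2,0).round(3),"med",np.median(p,0).round(3),"max",np.percentile(p,98,0).round(3)); return p
def circ(p,name):
    A=np.c_[2*p[:,:2],np.ones(len(p))]; s=np.linalg.lstsq(A,(p[:,:2]**2).sum(1),rcond=None)[0]
    print(name,s[:2].round(4),"r",np.sqrt(s[2]+s[:2]@s[:2]).round(4))
for n in T:
    c=T[n]; W=pts(c); hsv=cv2.cvtColor(c["img"],cv2.COLOR_RGB2HSV); H,S,V=[hsv[...,i].astype(int) for i in range(3)]
    z=W[...,2]
    org=(H>5)&(H<16)&(S>190)&(V>110)&(z>0.04)
    k,lab,stt,_=cv2.connectedComponentsWithStats(org.astype(np.uint8))
    for i in range(1,k):
        if stt[i,4]>40:
            p=st(lab==i,W,n+" orange "+str(stt[i,:4])); zt=np.nanpercentile(p[:,2],97); q=p[p[:,2]>zt-.006]
            r=cv2.minAreaRect((q[:,:2]*1000).astype(np.float32)); print("   top rect",np.round(r[0],1),np.round(r[1],1),round(r[2],1),"z",zt.round(4))
    red=((H<6)|(H>174))&(S>150)&(V>60)&(z>0.06)&(z<.1)&(W[...,1]>0.1)&(W[...,0]<.75)
    p=st(red,W,n+" red"); 
    g=(H>60)&(H<90)&(S>90)&(z>.054)&(z<.07)&(W[...,1]<0)
    p=st(g,W,n+" greenrim"); circ(p,"bowlrim")
    yl=(H>16)&(H<30)&(S>90)&(z>.08)&(z<.12)&(W[...,1]>.1)
    k,lab,stt,_=cv2.connectedComponentsWithStats(yl.astype(np.uint8))
    for i in range(1,k):
        if stt[i,4]>15: st(lab==i,W,n+" brass "+str(stt[i,:4]))
    bar=(z>.125)&(z<.145)&(S<90)&(W[...,1]>.1)&(W[...,1]<.4)&(W[...,0]>.4)&(W[...,0]<.7)
    p=st(bar,W,n+" bar")
    if len(p)>5:
        l=cv2.fitLine(p[:,:2].astype(np.float32),cv2.DIST_HUBER,0,.01,.01).ravel(); s=(p[:,:2]-l[2:])@l[:2]; print("  line",l.round(4),np.percentile(s,[1,99]).round(4), (l[2:]+l[:2]*np.percentile(s,[1,99]).mean()).round(4), "ang",np.degrees(np.arctan2(l[1],l[0])))
    # stand dark
    dk=(V<110)&(S<80)&(z>.075)&(z<.09)&(abs(W[...,1]-.05)<.1)&(W[...,0]>.4)&(W[...,0]<.7)
    p=st(dk,W,n+" stand top")
    r=cv2.minAreaRect((p[:,:2]*1000).astype(np.float32)); print(r)
    dk=(V<120)&(S<80)&(z>.0)&(z<.011)&(abs(W[...,1]-.06)<.1)&(W[...,0]>.4)&(W[...,0]<.7)
    p=st(dk,W,n+" stand base"); 
    if len(p): print(cv2.minAreaRect((p[:,:2]*1000).astype(np.float32)))
```

```text
top red 2345 min [0.465 0.159 0.077] med [0.535 0.237 0.081] max [0.61  0.305 0.085]
top greenrim 360 min [ 0.445 -0.288  0.054] med [ 0.523 -0.248  0.06 ] max [ 0.592 -0.141  0.065]
bowlrim [ 0.5113 -0.2457] r 0.0816
top brass [ 68 133  19  10] 93 min [0.773 0.622 0.081] med [0.775 0.633 0.1  ] max [0.781 0.651 0.118]
top brass [239 221  17  19] 188 min [0.538 0.182 0.083] med [0.557 0.202 0.092] max [0.575 0.216 0.096]
top brass [222 240  19  20] 198 min [0.484 0.217 0.083] med [0.502 0.232 0.092] max [0.526 0.253 0.097]
top bar 176 min [0.506 0.181 0.133] med [0.537 0.229 0.139] max [0.568 0.281 0.143]
  line [0.5214 0.8533 0.5368 0.2301] [-0.0589  0.0615] [0.5375 0.2312] ang 58.576763
top stand top 323 min [0.487 0.004 0.079] med [0.558 0.037 0.084] max [0.588 0.058 0.09 ]
((537.7060546875, 30.902545928955078), (49.956844329833984, 103.21414947509766), 84.85505676269531)
top stand base 921 min [ 0.47  -0.014  0.002] med [0.512 0.034 0.006] max [0.594 0.077 0.01 ]
((583.4151611328125, 37.109474182128906), (242.28797912597656, 112.60548400878906), 7.859394073486328)
side red 1280 m
[... 378 characters left out ...]
195 0.093] max [0.575 0.216 0.096]
side brass [243 218  21  12] 158 min [0.482 0.216 0.084] med [0.499 0.227 0.093] max [0.526 0.25  0.095]
side bar 103 min [0.505 0.178 0.127] med [0.529 0.213 0.139] max [0.568 0.279 0.141]
  line [0.5177 0.8556 0.5312 0.2181] [-0.0465  0.0737] [0.5383 0.2298] ang 58.823463
side stand top 351 min [0.486 0.001 0.076] med [0.529 0.009 0.082] max [0.585 0.049 0.089]
((538.3182983398438, 27.855491638183594), (49.48597717285156, 104.34681701660156), 84.48957061767578)
side stand base 1190 min [ 0.47  -0.018  0.003] med [0.523 0.017 0.007] max [0.59  0.075 0.01 ]
((537.4321899414062, 71.86605834960938), (175.99703979492188, 129.09307861328125), 85.07184600830078)
```

View pics/s_crop.png

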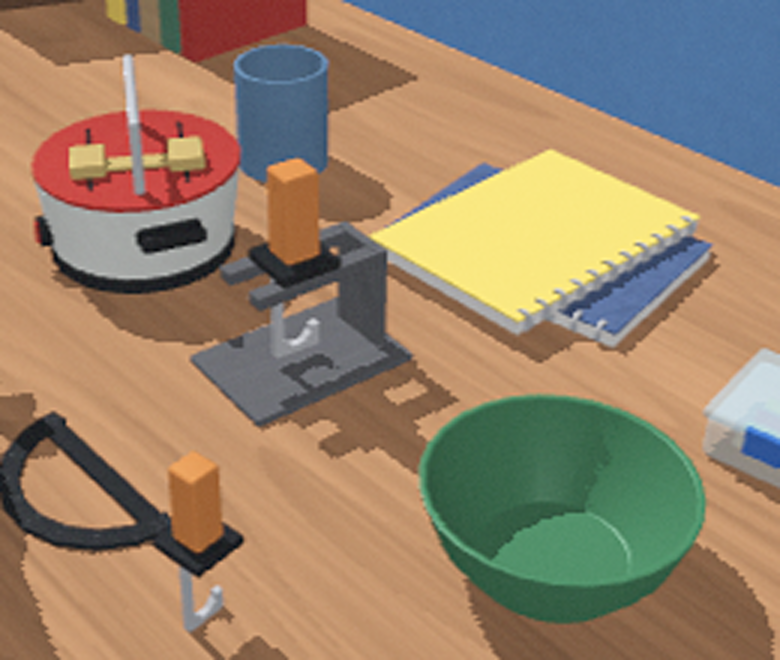

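The crop shows the large lifter in the stand at (295,215), its hook tip pointing at the back plate. The two brass blocks sit toward the near end of the bar.

```bash
cat >> h.py <<'E'
from scipy.spatial.transform import Rotation as Ro
def plan(goal,xdir_deg=None):
    "goal TCP (world); yaw of tool so its y (or x) line lies along xdir_deg"
    o=get_obs(); R=Ro.from_quat(o["tcp_rot"]).as_matrix()
    print("t",round(float(o["t"]),2),"tcp",o["ee_pos"].round(4),"F",o["force"].round(1),"yaxis deg",np.degrees(np.arctan2(R[1,1],R[0,1])).round(2),"xaxis",np.degrees(np.arctan2(R[1,0],R[0,0])).round(2),"zax",R[:,2].round(3),"q7",o["joint_positions"][6].round(3))
    print("tool shift mm",(1000*(R.T@(np.array(goal)-o["ee_pos"]))).round(1))
E
python3 - <<'E'
from h import *
T={n:dict(np.load(f"/tmp/{n}.npz")) for n in("top","side")}
for n in T:
    c=T[n]; W=pts(c); hsv=cv2.cvtColor(c["img"],cv2.COLOR_RGB2HSV); H,S,V=[hsv[...,i].astype(int) for i in range(3)]
    z=W[...,2]; box=(abs(W[...,0]-.535)<.06)&(abs(W[...,1]-.03)<.06)
    m=box&(z>.10); p=W[m]; m2=p[:,2]>.150
    q=p[m2]; r=cv2.minAreaRect((q[:,:2]*1000).astype(np.float32)); print(n,len(p),r,np.percentile(p[:,2],99),"mean",q.mean(0).round(4), p[:,:2].min(0),p[:,:2].max(0))
    m=box&(z>.0855)&(z<.095); q=W[m]; print(" collar",len(q),cv2.minAreaRect((q[:,:2]*1000).astype(np.float32)))
    yl=(H>16)&(H<30)&(S>90)&(z>.089)&(z<.097)&(np.hypot(W[...,0]-.538,W[...,1]-.2305)<.07)
    q=W[yl][:,:2]-[.538,.2305]; a=np.radians(58.7); Y=q@[np.cos(a),np.sin(a)]; X=q@[np.sin(a),-np.cos(a)]
    for s in(1,-1):
        k=(X*s>.02); print(" block",s,k.sum(),"X",np.percentile(X[k],[1,50,99]).round(4),"Y",np.percentile(Y[k],[1,50,99]).round(4))
    # red flange top circle via mask incl. all lid parts
    red=(z>.075)&(z<.085)&(np.hypot(W[...,0]-.538,W[...,1]-.2305)<.1)&((H<6)|(H>174))&(S>150)
    q=W[red][:,:2]; print(" lid circle",cv2.minEnclosingCircle((q*1000).astype(np.float32)), np.nanmedian(z[red]))
    g=(H>60)&(H<90)&(S>90)&(z>.057)&(z<.066)&(W[...,1]<0); q=W[g][:,:2]; print(" bowl",cv2.minEnclosingCircle((q*1000).astype(np.float32)))
plan([.534,.0295,.107+.09])
E
```

```text
top 160 ((527.9581298828125, 29.733856201171875), (25.62067413330078, 25.02874755859375), 81.93072509765625) 0.16030856796094983 mean [0.5278 0.0298 0.1563] [0.51456161 0.01577249] [0.54077472 0.04343171]
 collar 256 ((538.9400024414062, 30.546829223632812), (49.5554313659668, 100.60650634765625), 84.83948516845703)
 block 1 137 X [0.0237 0.0355 0.0481] Y [-0.0321 -0.0153  0.0019]
 block -1 135 X [-0.0493 -0.0372 -0.0251] Y [-0.0323 -0.0162  0.003 ]
 lid circle ((538.4530639648438, 232.69876098632812), 79.95455169677734) 0.08124619983175614
 bowl ((675.0008544921875, -392.2439270019531), 312.2282409667969)
side 508 ((528.5833129882812, 28.197206497192383), (27.23037338256836, 26.126041412353516), 80.44617462158203) 0.15857801708914948 mean [0.5265 0.0247 0.1558] [0.51337767 0.01253366] [0.54198915 0.04287193]
 collar 330 ((538.31103515625, 27.815074920654297), (50.69085693359375, 102.34379577636719), 85.5937728881836)
 block 1 102 X [0.025  0.0371 0.0498] Y [-0.0352 -0.0211  0.0006]
 block -1 102 X [-0.048  -0.0352 -0.0236] Y [-0.0347 -0.0207  0.001 ]
 lid circle ((538.60205078125, 230.89137268066406), 81.47238159179688) 0.08238665347104096
 bowl ((324.29522705078125, -135.61827087402344), 287.6217041015625)
t 0.1 tcp [0.2795 0.5862 0.2137] F [-0.1 -0.9 -0.1] yaxis deg 64.51 xaxis 154.51 zax [-0.001 -0.001 -1.   ] q7 -0.056
tool shift mm [-469.3 -393.    17.4]
```

>>> arm_command:
  targets:
    - {"yaw": -9.0, "grip": -1}
    - {"yaw": -9.0, "grip": -1}

```text
validation failed for argument at $.ta...
```

Run:
```python
from h import *
plan([.528,.029,.2137])
```

```text
t 0.1 tcp [0.2795 0.5862 0.2137] F [-0.1 -0.9 -0.1] yaxis deg 64.51 xaxis 154.51 zax [-0.001 -0.001 -1.   ] q7 -0.056
tool shift mm [-464.1 -396.1    0.7]
```

>>> arm_command:
  targets:
    - {"tx": 0, "ty": 0, "tz": 0, "yaw": -9.0, "grip": -1}
    - {"tx": 0, "ty": 0, "tz": 0, "yaw": -9.0, "grip": -1}

```text
t: 0.35
ee_pos: [0.2795, 0.5864, 0.214]
tcp_rot: [0.063, 0.998, -0.001, -0.0]
force: [1.0, -0.0, 1.2]
grip_width: 0.995
grip_force: 0.0
```

Run:
```python
from h import *
plan([.528,.029,.2137])
```

```text
t 0.35 tcp [0.2795 0.5864 0.214 ] F [ 1.  -0.   1.2] yaxis deg 82.82 xaxis 172.82 zax [-0.    -0.001 -1.   ] q7 0.236
tool shift mm [-316.3 -522.     0.8]
```

>>> arm_command:
  targets:
    - {"tx": -0.0264, "ty": -0.0435, "tz": 0, "yaw": 0, "grip": -1}
    - {"tx": -0.0264, "ty": -0.0435, "tz": 0, "yaw": 0, "grip": -1}
    - {"tx": -0.0264, "ty": -0.0435, "tz": 0, "yaw": 0, "grip": -1}
    - {"tx": -0.0264, "ty": -0.0435, "tz": 0, "yaw": 0, "grip": -1}
    - {"tx": -0.0264, "ty": -0.0435, "tz": 0, "yaw": 0, "grip": -1}
    - {"tx": -0.0264, "ty": -0.0435, "tz": 0, "yaw": 0, "grip": -1}
    - {"tx": -0.0264, "ty": -0.0435, "tz": 0, "yaw": 0, "grip": -1}
    - {"tx": -0.0264, "ty": -0.0435, "tz": 0, "yaw": 0, "grip": -1}
    - {"tx": -0.0264, "ty": -0.0435, "tz": 0, "yaw": 0, "grip": -1}
    - {"tx": -0.0264, "ty": -0.0435, "tz": 0, "yaw": 0, "grip": -1}
    - {"tx": -0.0264, "ty": -0.0435, "tz": 0, "yaw": 0, "grip": -1}
    - {"tx": -0.0264, "ty": -0.0435, "tz": 0, "yaw": 0, "grip": -1}

```text
t: 1.85
ee_pos: [0.526, 0.0264, 0.2144]
tcp_rot: [0.065, 0.998, 0.0, -0.0]
force: [0.5, 0.8, 0.3]
grip_width: 0.999
grip_force: 0.0
```

Run:
```python
from h import *
plan([.528,.029,.109])
# side: refine handle by depth, now arm is away from lamp line; top of bowl
T=dict(np.load("/tmp/top.npz")); W=pts(T); hsv=cv2.cvtColor(T["img"],cv2.COLOR_RGB2HSV)
m=(hsv[...,0]>55)&(hsv[...,0]<95)&(hsv[...,1]>80)
k,lab,s,_=cv2.connectedComponentsWithStats(m.astype(np.uint8)); i=1+np.argmax([s[j,4] if 380<s[j,0]+s[j,2]/2<440 else 0 for j in range(1,k)]); print(s[i])
cn=max(cv2.findContours((lab==i).astype(np.uint8),0,cv2.CHAIN_APPROX_NONE)[0],key=len)[:,0].astype(float)
d=np.c_[(cn[:,0]-T["cx"])/T["fx"],(cn[:,1]-T["cy"])/T["fy"],np.ones(len(cn))]@T["R"]; C=-T["R"].T@T["t"]
P=C+d*((.062-C[2])/d[:,2])[:,None]
print("bowl rim by rays",cv2.minEnclosingCircle((P[:,:2]*1000).astype(np.float32)),cv2.fitEllipse((P[:,:2]*1000).astype(np.float32)))
```

```text
t 1.85 tcp [0.526  0.0264 0.2144] F [0.5 0.8 0.3] yaxis deg 82.52 xaxis 172.52 zax [-0.  0. -1.] q7 1.389
tool shift mm [ -1.6   2.8 105.4]
[ 381  223   60   59 2790]
bowl rim by rays ((518.837890625, -213.7634735107422), 76.46756744384766) ((518.7648315429688, -213.62200927734375), (149.5697479248047, 150.1643524169922), 167.32533264160156)
```

>>> arm_command:
  targets:
    - {"tx": -0.0016, "ty": 0.0028, "tz": 0.03, "yaw": -0.5, "grip": -1}
    - {"tx": 0, "ty": 0, "tz": 0.03, "yaw": 0, "grip": -1}
    - {"tx": 0, "ty": 0, "tz": 0.03, "yaw": 0, "grip": -1}
    - {"tx": 0, "ty": 0, "tz": 0.015, "yaw": 0, "grip": -1}
    - {"tx": 0, "ty": 0, "tz": 0, "yaw": 0, "grip": 1}
    - {"tx": 0, "ty": 0, "tz": 0, "yaw": 0, "grip": 1}
    - {"tx": 0, "ty": 0, "tz": 0, "yaw": 0, "grip": 1}
    - {"tx": 0, "ty": 0, "tz": 0, "yaw": 0, "grip": 1}
    - {"tx": 0, "ty": 0, "tz": 0, "yaw": 0, "grip": 1}
    - {"tx": 0, "ty": 0, "tz": 0, "yaw": 0, "grip": 1}

```text
t: 3.1
ee_pos: [0.5278, 0.0305, 0.1097]
tcp_rot: [0.061, 0.998, 0.0, 0.0]
force: [-0.2, 0.1, -0.2]
grip_width: 0.367
grip_force: 0.0
```

Run:
```python
from h import *
plan([.528,.029,.109])
o=get_obs();print(o["grip_width"]*92,o["grip_force"])
c=camera("side"); save(c,"grasp.png",(240,170,440,330),3.5)
```

```text
t 3.1 tcp [0.5278 0.0305 0.1097] F [-0.2  0.1 -0.2] yaxis deg 83.01 xaxis 173.01 zax [ 0.  0. -1.] q7 1.428
tool shift mm [-0.4 -1.5  0.7]
33.72856840239493 0.0
```

View pics/grasp.png

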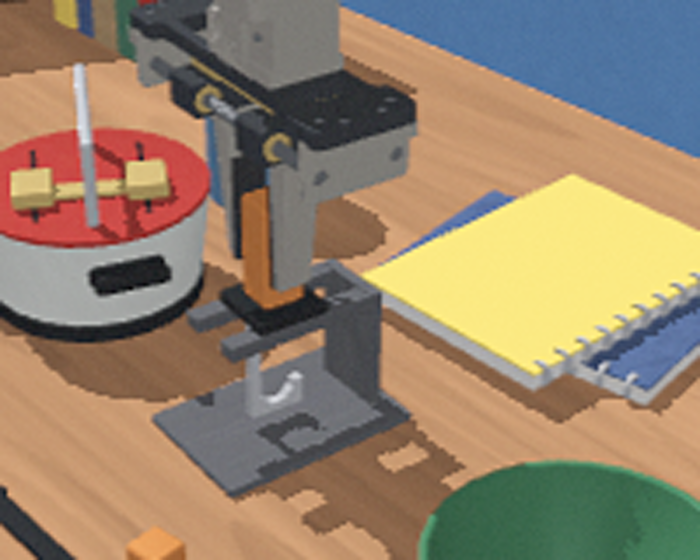

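>>> arm_command:
  targets:
    - {"tx": 0, "ty": 0, "tz": 0, "yaw": 0, "grip": 1}
    - {"tx": 0, "ty": 0, "tz": 0, "yaw": 0, "grip": 1}
    - {"tx": 0, "ty": 0, "tz": 0, "yaw": 0, "grip": 1}
    - {"tx": 0, "ty": 0, "tz": 0, "yaw": 0, "grip": 1}
    - {"tx": 0, "ty": 0, "tz": -0.01, "yaw": 0, "grip": 1}
    - {"tx": 0, "ty": 0, "tz": -0.02, "yaw": 0, "grip": 1}
    - {"tx": 0, "ty": 0, "tz": -0.03, "yaw": 0, "grip": 1}
    - {"tx": 0, "ty": 0, "tz": -0.03, "yaw": 0, "grip": 1}
    - {"tx": 0, "ty": 0, "tz": -0.01, "yaw": 0, "grip": 1}
    - {"tx": 0, "ty": 0, "tz": 0, "yaw": 0, "grip": 1}
    - {"tx": 0, "ty": 0, "tz": 0, "yaw": 0, "grip": 1}

```text
t: 4.53
ee_pos: [0.5269, 0.0305, 0.2084]
tcp_rot: [0.061, 0.998, -0.0, -0.001]
force: [0.6, -0.5, -2.2]
grip_width: 0.28
grip_force: 30.0
```

Run:
```python
from h import *
plan([.528,.029,.109])
o=get_obs();print(o["grip_width"]*92,o["grip_force"])
c=camera("side"); W=pts(c); np.savez("/tmp/g",**c); save(c,"lifted.png",(240,130,440,290),3.5)
t=o["ee_pos"]
m=(np.hypot(W[...,0]-t[0],W[...,1]-t[1])<.035)&(W[...,2]>.09)&(W[...,2]<t[2]-.025)
p=W[m]; print(len(p),p.min(0),p.max(0))
for a,b in((.095,.112),(.112,.14),(.15,.165)):
  q=p[(p[:,2]>a)&(p[:,2]<b)]; 
  if len(q)>3:
    l=cv2.fitLine(q[:,:2].astype(np.float32),cv2.DIST_HUBER,0,.01,.01).ravel(); print(a,len(q),q.mean(0).round(4),q.min(0).round(4),q.max(0).round(4),np.degrees(np.arctan2(l[1],l[0])))
```

```text
t 4.53 tcp [0.5269 0.0305 0.2084] F [ 0.6 -0.5 -2.2] yaxis deg 83.02 xaxis 173.02 zax [-0.002 -0.    -1.   ] q7 1.392
tool shift mm [-1.5 -1.3 99.4]
25.746034061300755 29.99966561794281
203 [0.51082001 0.02384666 0.11341356] [0.54569876 0.03576417 0.17825506]
0.112 133 [0.5267 0.0293 0.1235] [0.5111 0.0238 0.1134] [0.5457 0.0358 0.1392] -7.6773934
0.15 28 [0.5133 0.0305 0.1578] [0.511  0.027  0.1504] [0.5168 0.0345 0.1646] -59.295532
```

View pics/lifted.png

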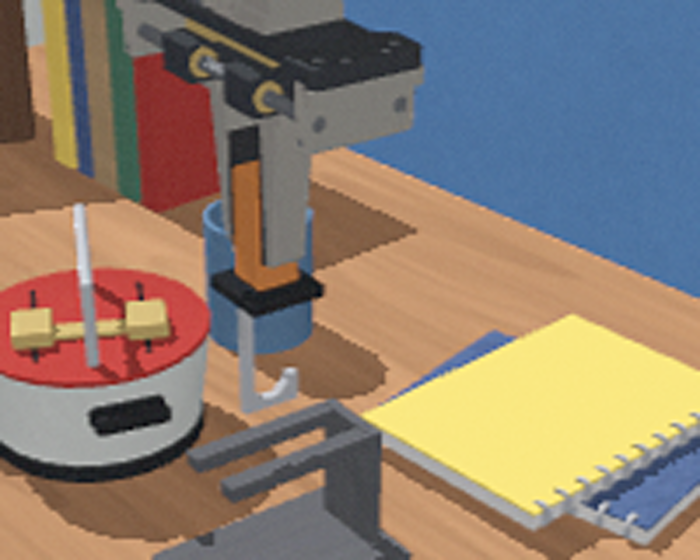

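Handle is held at 25.7 mm width with 30 N, hook hangs vertical below (at about (268,385) in the crop), clear of the rails.

>>> arm_command:
  targets:
    - {"tx": 0, "ty": 0, "tz": -0.025, "yaw": 0, "grip": 1}
    - {"tx": 0, "ty": 0, "tz": -0.025, "yaw": 6, "grip": 1}
    - {"tx": 0, "ty": 0, "tz": 0, "yaw": 9, "grip": 1}
    - {"tx": 0, "ty": 0, "tz": 0, "yaw": 9, "grip": 1}
    - {"tx": 0, "ty": 0, "tz": 0, "yaw": 0, "grip": 1}

```text
t: 5.2
ee_pos: [0.5273, 0.0305, 0.2586]
tcp_rot: [0.266, 0.964, -0.0, -0.001]
force: [-0.4, -0.1, -1.9]
grip_width: 0.283
grip_force: 30.0
```

Run:
```python
from h import *
plan([.4936,.247,.258])
```

```text
t 5.2 tcp [0.5273 0.0305 0.2586] F [-0.4 -0.1 -1.9] yaxis deg 59.11 xaxis 149.11 zax [-0.002 -0.    -1.   ] q7 0.974
tool shift mm [140.1 168.5   0.6]
```

Move over (8 rows), then down 56 mm, then look.

>>> arm_command:
  targets:
    - {"tx": 0.0175, "ty": 0.021, "tz": 0, "yaw": 0.5, "grip": 1}
    - {"tx": 0.0175, "ty": 0.021, "tz": 0, "yaw": 0, "grip": 1}
    - {"tx": 0.0175, "ty": 0.021, "tz": 0, "yaw": 0, "grip": 1}
    - {"tx": 0.0175, "ty": 0.021, "tz": 0, "yaw": 0, "grip": 1}
    - {"tx": 0.0175, "ty": 0.021, "tz": 0, "yaw": 0, "grip": 1}
    - {"tx": 0.0175, "ty": 0.021, "tz": 0, "yaw": 0, "grip": 1}
    - {"tx": 0.0175, "ty": 0.021, "tz": 0, "yaw": 0, "grip": 1}
    - {"tx": 0.0175, "ty": 0.021, "tz": 0, "yaw": 0, "grip": 1}
    - {"tx": 0, "ty": 0, "tz": 0.019, "yaw": 0, "grip": 1}
    - {"tx": 0, "ty": 0, "tz": 0.019, "yaw": 0, "grip": 1}
    - {"tx": 0, "ty": 0, "tz": 0.018, "yaw": 0, "grip": 1}
    - {"tx": 0, "ty": 0, "tz": 0, "yaw": 0, "grip": 1}

```text
t: 6.7
ee_pos: [0.4947, 0.2462, 0.2017]
tcp_rot: [0.27, 0.963, -0.002, -0.001]
force: [0.5, 0.3, -0.7]
grip_width: 0.28
grip_force: 30.0
```

Run:
```python
from h import *
c=camera("side"); W=pts(c); save(c,"pre.png",(210,110,370,270),3.7); np.savez("/tmp/pre",**c)
plan([.5333,.2228,.202])
t=get_obs()["ee_pos"]
m=(np.hypot(W[...,0]-t[0],W[...,1]-t[1])<.03)&(W[...,2]>.1)&(W[...,2]<t[2]-.04)
p=W[m]; q=p[p[:,2]<.14]; print(len(q),q.min(0),q.max(0),q.mean(0))
z=W[...,2]; S=cv2.cvtColor(c["img"],cv2.COLOR_RGB2HSV)[...,1]
m=(z>.128)&(z<.145)&(np.hypot(W[...,0]-.538,W[...,1]-.2305)<.068)&(S<100)&~(np.hypot(W[...,0]-t[0],W[...,1]-t[1])<.03)
p=W[m];l=cv2.fitLine(p[:,:2].astype(np.float32),cv2.DIST_HUBER,0,.01,.01).ravel();print(len(p),l,np.degrees(np.arctan2(l[1],l[0])),p[:,2].min(),p[:,2].max(),p.min(0),p.max(0))
```

```text
t 6.75 tcp [0.4955 0.2466 0.2029] F [ 0.6 -0.3 -1.5] yaxis deg 58.62 xaxis 148.62 zax [-0.002 -0.001 -1.   ] q7 0.548
tool shift mm [-44.7  -0.6   0.8]
105 [0.47999403 0.23250493 0.10742172] [0.50951329 0.25418915 0.13940712] [0.49303958 0.24495982 0.11815488]
97 [0.5163014  0.8564069  0.5321103  0.21950966] 58.915516 0.12865875767106824 0.14158307738242376 [0.50413353 0.17711004 0.12865876] [0.56847269 0.28309326 0.14158308]
```

View pics/pre.png

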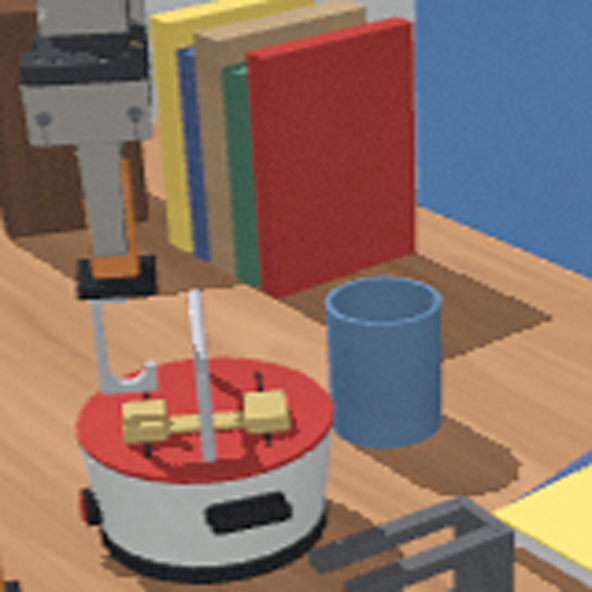

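Side view: hook at about (128,375) stands level with the bar's clear space, tip facing the bar at (198,370). Slide under the bar, then a trial lift.

>>> arm_command:
  targets:
    - {"tx": -0.015, "ty": -0.001, "tz": 0, "yaw": 0, "grip": 1}
    - {"tx": -0.015, "ty": 0, "tz": 0, "yaw": 0, "grip": 1}
    - {"tx": -0.013, "ty": 0, "tz": 0, "yaw": 0, "grip": 1}
    - {"tx": 0, "ty": 0, "tz": 0, "yaw": 0, "grip": 1}
    - {"tx": 0, "ty": 0, "tz": -0.006, "yaw": 0, "grip": 1}
    - {"tx": 0, "ty": 0, "tz": -0.004, "yaw": 0, "grip": 1}
    - {"tx": 0, "ty": 0, "tz": -0.003, "yaw": 0, "grip": 1}
    - {"tx": 0, "ty": 0, "tz": 0, "yaw": 0, "grip": 1}

```text
t: 7.75
ee_pos: [0.532, 0.2238, 0.2171]
tcp_rot: [0.271, 0.963, 0.0, 0.0]
force: [-0.6, -1.1, -2.7]
grip_width: 0.279
grip_force: 30.0
```

>>> arm_command:
  targets:
    - {"tx": 0, "ty": 0, "tz": -0.002, "yaw": 0, "grip": 1}
    - {"tx": 0, "ty": 0, "tz": -0.002, "yaw": 0, "grip": 1}
    - {"tx": 0, "ty": 0, "tz": -0.002, "yaw": 0, "grip": 1}
    - {"tx": 0, "ty": 0, "tz": -0.002, "yaw": 0, "grip": 1}
    - {"tx": 0, "ty": 0, "tz": -0.002, "yaw": 0, "grip": 1}
    - {"tx": 0, "ty": 0, "tz": -0.002, "yaw": 0, "grip": 1}
    - {"tx": 0, "ty": 0, "tz": 0, "yaw": 0, "grip": 1}
    - {"tx": 0, "ty": 0, "tz": 0, "yaw": 0, "grip": 1}

```text
t: 8.75
ee_pos: [0.532, 0.2235, 0.2286]
tcp_rot: [0.271, 0.962, -0.0, -0.0]
force: [0.0, 0.3, -6.1]
grip_width: 0.279
grip_force: 30.0
```

```bash
cat >> h.py <<'E'
def lid(name,ctr,zc,save_as=None,box=None):
    "plane of red flange top around ctr, height zc; tilt along bar etc."
    c=camera(name); W=pts(c); hsv=cv2.cvtColor(c["img"],cv2.COLOR_RGB2HSV); H,S=hsv[...,0],hsv[...,1]; z=W[...,2]
    if save_as: save(c,save_as,box,3.5)
    near=np.hypot(W[...,0]-ctr[0],W[...,1]-ctr[1])<.1
    red=near&((H<6)|(H>174))&(S>150)&(abs(z-zc)<.02)
    red=cv2.erode(red.astype(np.uint8),np.ones((3,3)))>0
    p=W[red]
    for _ in range(3):
        A=np.c_[p[:,0]-ctr[0],p[:,1]-ctr[1],np.ones(len(p))]; s=np.linalg.lstsq(A,p[:,2],rcond=None)[0]; r=p[:,2]-A@s; p=p[abs(r)<max(.0015,2*r.std())]
    print(name,"n",len(p),"z",s[2].round(4),"tilt deg",np.degrees(np.hypot(s[0],s[1])).round(2),"uphill dir",np.degrees(np.arctan2(s[1],s[0])).round(0),
     "slope along 58.7: deg",np.degrees(s[:2]@[.5195,.8545]).round(2),"along -31.3:",np.degrees(s[:2]@[.8545,-.5195]).round(2),"xy ctr",(p[:,:2].min(0)/2+p[:,:2].max(0)/2).round(4))
E
python3 - <<'E'
from h import *
for a in(("top",),("side",)):
    lid(a[0],(.538,.2305),.085,*((("trial.png",(210,110,370,270))) if a[0]=="side" else ()))
plan([.5333,.2228,.202])
E
```

```text
top n 251 z 0.0892 tilt deg 1.15 uphill dir -108.0 slope along 58.7: deg -1.12 along -31.3: 0.26 xy ctr [0.5416 0.1877]
side n 729 z 0.0901 tilt deg 1.41 uphill dir -122.0 slope along 58.7: deg -1.41 along -31.3: -0.02 xy ctr [0.5365 0.2264]
t 8.85 tcp [0.5319 0.2235 0.2285] F [ 0.1  0.2 -6.5] yaxis deg 58.51 xaxis 148.51 zax [-0. -0. -1.] q7 0.618
tool shift mm [-1.5  0.1 26.5]
```

View pics/trial.png

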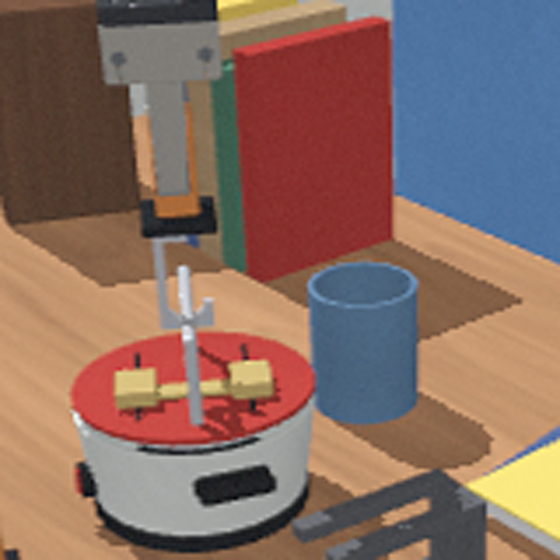

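The lid hangs free about 9 mm over the cooker and looks level (hook at (185,310) under the bar); measured tilt is 1.4°. Raise further and recheck.

>>> arm_command:
  targets:
    - {"tx": 0, "ty": 0, "tz": -0.003, "yaw": 0, "grip": 1}
    - {"tx": 0, "ty": 0, "tz": -0.003, "yaw": 0, "grip": 1}
    - {"tx": 0, "ty": 0, "tz": -0.003, "yaw": 0, "grip": 1}
    - {"tx": 0, "ty": 0, "tz": 0, "yaw": 0, "grip": 1}
    - {"tx": 0, "ty": 0, "tz": 0, "yaw": 0, "grip": 1}
    - {"tx": 0, "ty": 0, "tz": 0, "yaw": 0, "grip": 1}

```text
t: 9.6
ee_pos: [0.5319, 0.2234, 0.2375]
tcp_rot: [0.271, 0.962, -0.0, -0.0]
force: [0.0, -0.2, -7.4]
grip_width: 0.281
grip_force: 30.0
```

Run:
```python
from h import *
lid("side",(.538,.2305),.098); lid("top",(.538,.2305),.098)
plan([.5319,.2235,.30])
```

```text
side n 738 z 0.099 tilt deg 1.36 uphill dir -118.0 slope along 58.7: deg -1.36 along -31.3: 0.09 xy ctr [0.5368 0.2255]
top n 256 z 0.0983 tilt deg 1.05 uphill dir -119.0 slope along 58.7: deg -1.05 along -31.3: 0.04 xy ctr [0.5418 0.1878]
t 9.7 tcp [0.5319 0.2235 0.2374] F [-0.3 -0.  -6.5] yaxis deg 58.51 xaxis 148.51 zax [-0. -0. -1.] q7 0.617
tool shift mm [  0.    0.  -62.6]
```

>>> arm_command:
  targets:
    - {"tx": 0, "ty": 0, "tz": -0.002, "yaw": 0, "grip": 1}
    - {"tx": 0, "ty": 0, "tz": -0.004, "yaw": 0, "grip": 1}
    - {"tx": 0, "ty": 0, "tz": -0.006, "yaw": 0, "grip": 1}
    - {"tx": 0, "ty": 0, "tz": -0.007, "yaw": 0, "grip": 1}
    - {"tx": 0, "ty": 0, "tz": -0.007, "yaw": 0, "grip": 1}
    - {"tx": 0, "ty": 0, "tz": -0.007, "yaw": 0, "grip": 1}
    - {"tx": 0, "ty": 0, "tz": -0.007, "yaw": 0, "grip": 1}
    - {"tx": 0, "ty": 0, "tz": -0.007, "yaw": 0, "grip": 1}
    - {"tx": 0, "ty": 0, "tz": -0.006, "yaw": 0, "grip": 1}
    - {"tx": 0, "ty": 0, "tz": -0.005, "yaw": 0, "grip": 1}
    - {"tx": 0, "ty": 0, "tz": -0.003, "yaw": 0, "grip": 1}
    - {"tx": 0, "ty": 0, "tz": -0.001, "yaw": 0, "grip": 1}

```text
t: 11.2
ee_pos: [0.532, 0.2235, 0.2997]
tcp_rot: [0.271, 0.962, 0.0, 0.0]
force: [-0.2, 0.3, -6.8]
grip_width: 0.28
grip_force: 30.0
```

>>> arm_command:
  targets:
    - {"tx": -0.0005, "ty": -0.0009, "tz": 0, "yaw": 0, "grip": 1}
    - {"tx": -0.001, "ty": -0.0018, "tz": 0, "yaw": 0, "grip": 1}
    - {"tx": -0.0015, "ty": -0.0026, "tz": 0, "yaw": 0, "grip": 1}
    - {"tx": -0.0019, "ty": -0.0035, "tz": 0, "yaw": 0, "grip": 1}
    - {"tx": -0.0024, "ty": -0.0044, "tz": 0, "yaw": 0, "grip": 1}
    - {"tx": -0.0029, "ty": -0.0052, "tz": 0, "yaw": 0, "grip": 1}
    - {"tx": -0.0034, "ty": -0.0061, "tz": 0, "yaw": 0, "grip": 1}
    - {"tx": -0.0039, "ty": -0.007, "tz": 0, "yaw": 0, "grip": 1}
    - {"tx": -0.0044, "ty": -0.0079, "tz": 0, "yaw": 0, "grip": 1}
    - {"tx": -0.0049, "ty": -0.0087, "tz": 0, "yaw": 0, "grip": 1}
    - {"tx": -0.0049, "ty": -0.0087, "tz": 0, "yaw": 0, "grip": 1}
    - {"tx": -0.0049, "ty": -0.0087, "tz": 0, "yaw": 0, "grip": 1}

```text
t: 12.7
ee_pos: [0.529, 0.1477, 0.2996]
tcp_rot: [0.271, 0.962, 0.0, 0.0]
force: [0.4, -0.9, -6.1]
grip_width: 0.278
grip_force: 30.0
```

>>> arm_command:
  targets:
    - {"tx": -0.0049, "ty": -0.0087, "tz": 0, "yaw": 0, "grip": 1}
    - {"tx": -0.0049, "ty": -0.0087, "tz": 0, "yaw": 0, "grip": 1}
    - {"tx": -0.0049, "ty": -0.0087, "tz": 0, "yaw": 0, "grip": 1}
    - {"tx": -0.0049, "ty": -0.0087, "tz": 0, "yaw": 0, "grip": 1}
    - {"tx": -0.0049, "ty": -0.0087, "tz": 0, "yaw": 0, "grip": 1}
    - {"tx": -0.0049, "ty": -0.0087, "tz": 0, "yaw": 0, "grip": 1}
    - {"tx": -0.0049, "ty": -0.0087, "tz": 0, "yaw": 0, "grip": 1}
    - {"tx": -0.0049, "ty": -0.0087, "tz": 0, "yaw": 0, "grip": 1}
    - {"tx": -0.0049, "ty": -0.0087, "tz": 0, "yaw": 0, "grip": 1}
    - {"tx": -0.0049, "ty": -0.0087, "tz": 0, "yaw": 0, "grip": 1}
    - {"tx": -0.0049, "ty": -0.0087, "tz": 0, "yaw": 0, "grip": 1}
    - {"tx": -0.0049, "ty": -0.0087, "tz": 0, "yaw": 0, "grip": 1}

```text
t: 14.2
ee_pos: [0.5246, 0.0281, 0.2996]
tcp_rot: [0.271, 0.962, 0.0, 0.0]
force: [0.6, 0.4, -6.5]
grip_width: 0.283
grip_force: 30.0
```

Run:
```python
from h import *
o=get_obs()["ee_pos"]; zc=o[2]-.089-.05
lid("side",(o[0]+.006,o[1]+.007),zc); lid("top",(o[0]+.006,o[1]+.007),zc)
plan([.513,-.2207,.30])
```

```text
side n 1211 z 0.161 tilt deg 1.26 uphill dir -130.0 slope along 58.7: deg -1.24 along -31.3: -0.19 xy ctr [0.5284 0.0305]
top n 388 z 0.1603 tilt deg 3.59 uphill dir -107.0 slope along 58.7: deg -3.48 along -31.3: 0.86 xy ctr [0.5179 0.0902]
t 14.3 tcp [0.5246 0.0271 0.2997] F [ 0.5  0.2 -6.6] yaxis deg 58.39 xaxis 148.39 zax [ 0.    -0.001 -1.   ] q7 0.954
tool shift mm [-1.200e+02 -2.171e+02 -2.000e-01]
```

>>> arm_command:
  targets:
    - {"tx": -0.0053, "ty": -0.0096, "tz": 0, "yaw": 0, "grip": 1}
    - {"tx": -0.0053, "ty": -0.0096, "tz": 0, "yaw": 0, "grip": 1}
    - {"tx": -0.0053, "ty": -0.0096, "tz": 0, "yaw": 0, "grip": 1}
    - {"tx": -0.0053, "ty": -0.0096, "tz": 0, "yaw": 0, "grip": 1}
    - {"tx": -0.0053, "ty": -0.0096, "tz": 0, "yaw": 0, "grip": 1}
    - {"tx": -0.0053, "ty": -0.0096, "tz": 0, "yaw": 0, "grip": 1}
    - {"tx": -0.0053, "ty": -0.0096, "tz": 0, "yaw": 0, "grip": 1}
    - {"tx": -0.0053, "ty": -0.0096, "tz": 0, "yaw": 0, "grip": 1}
    - {"tx": -0.0053, "ty": -0.0096, "tz": 0, "yaw": 0, "grip": 1}
    - {"tx": -0.0053, "ty": -0.0096, "tz": 0, "yaw": 0, "grip": 1}
    - {"tx": -0.0053, "ty": -0.0096, "tz": 0, "yaw": 0, "grip": 1}
    - {"tx": -0.0053, "ty": -0.0096, "tz": 0, "yaw": 0, "grip": 1}

```text
t: 15.8
ee_pos: [0.5186, -0.1034, 0.2996]
tcp_rot: [0.271, 0.962, 0.0, 0.0]
force: [0.1, 0.3, -6.6]
grip_width: 0.285
grip_force: 30.0
```

>>> arm_command:
  targets:
    - {"tx": -0.0058, "ty": -0.0105, "tz": 0, "yaw": 0, "grip": 1}
    - {"tx": -0.0058, "ty": -0.0105, "tz": 0, "yaw": 0, "grip": 1}
    - {"tx": -0.0058, "ty": -0.0105, "tz": 0, "yaw": 0, "grip": 1}
    - {"tx": -0.0058, "ty": -0.0105, "tz": 0, "yaw": 0, "grip": 1}
    - {"tx": -0.0058, "ty": -0.0105, "tz": 0, "yaw": 0, "grip": 1}
    - {"tx": -0.0058, "ty": -0.0105, "tz": 0, "yaw": 0, "grip": 1}
    - {"tx": -0.0053, "ty": -0.0096, "tz": 0, "yaw": 0, "grip": 1}
    - {"tx": -0.0048, "ty": -0.0087, "tz": 0, "yaw": 0, "grip": 1}
    - {"tx": -0.0044, "ty": -0.0079, "tz": 0, "yaw": 0, "grip": 1}
    - {"tx": -0.0034, "ty": -0.0061, "tz": 0, "yaw": 0, "grip": 1}
    - {"tx": -0.0024, "ty": -0.0044, "tz": 0, "yaw": 0, "grip": 1}
    - {"tx": -0.001, "ty": -0.0018, "tz": 0, "yaw": 0, "grip": 1}

```text
t: 17.3
ee_pos: [0.5135, -0.2187, 0.2996]
tcp_rot: [0.271, 0.962, 0.0, 0.0]
force: [0.5, 0.5, -6.4]
grip_width: 0.284
grip_force: 30.0
```

>>> arm_command:
  targets:
    - {"tx": 0, "ty": 0, "tz": 0, "yaw": 0, "grip": 1}
    - {"tx": 0, "ty": 0, "tz": 0, "yaw": 0, "grip": 1}
    - {"tx": 0, "ty": 0, "tz": 0, "yaw": 0, "grip": 1}
    - {"tx": 0, "ty": 0, "tz": 0, "yaw": 0, "grip": 1}

```text
t: 17.8
ee_pos: [0.5135, -0.2184, 0.2996]
tcp_rot: [0.271, 0.963, 0.0, 0.0]
force: [-0.3, 0.4, -7.1]
grip_width: 0.286
grip_force: 30.0
```

```bash
cat >> h.py <<'E'
def rays(c,px,z):
    d=np.c_[(px[:,0]-c["cx"])/c["fx"],(px[:,1]-c["cy"])/c["fy"],np.ones(len(px))]@c["R"]; C=-c["R"].T@c["t"]
    return (C+d*((z-C[2])/d[:,2])[:,None])[:,:2]
E
python3 - <<'E'
from h import *
o=get_obs()["ee_pos"]; zc=o[2]-.089-.05
lid("side",(o[0]+.006,o[1]+.007),zc,"over.png",(300,150,500,320)); lid("top",(o[0]+.006,o[1]+.007),zc)
plan([.513,-.2207,.30])
c=camera("side"); np.savez("/tmp/over",**c); W=pts(c)
hsv=cv2.cvtColor(c["img"],cv2.COLOR_RGB2HSV); H,S=hsv[...,0],hsv[...,1]; z=W[...,2]
red=((H<6)|(H>174))&(S>120)&(np.hypot(W[...,0]-o[0],W[...,1]-o[1])<.12)&(z>zc-.03)
p=W[red&(z>zc-.004)]; A=np.c_[2*p[:,:2],np.ones(len(p))]
# extreme extents along several directions -> centre
cs=[]
for a in np.radians(np.arange(0,180,10)):
    s=p[:,:2]@[np.cos(a),np.sin(a)]; lo,hi=np.percentile(s,[.2,99.8]); cs.append((a,lo,hi))
cs=np.array(cs); M=np.c_[np.cos(cs[:,0]),np.sin(cs[:,0])]; sol=np.linalg.lstsq(M,(cs[:,1]+cs[:,2])/2,rcond=None)
print("lid centre side",sol[0].round(4),"diam",(cs[:,2]-cs[:,1]).round(3))
E
```

```text
side n 2568 z 0.1607 tilt deg 1.04 uphill dir -128.0 slope along 58.7: deg -1.03 along -31.3: -0.12 xy ctr [ 0.5185 -0.2139]
top n 1340 z 0.1598 tilt deg 1.08 uphill dir -133.0 slope along 58.7: deg -1.06 along -31.3: -0.21 xy ctr [ 0.5152 -0.2099]
t 17.9 tcp [ 0.5135 -0.2184  0.2996] F [-0.1 -0.2 -5.5] yaxis deg 58.52 xaxis 148.52 zax [ 0.  0. -1.] q7 1.47
tool shift mm [-0.7 -2.2 -0.4]
lid centre side [ 0.519  -0.2135] diam [0.157 0.157 0.155 0.152 0.149 0.152 0.154 0.154 0.155 0.155 0.155 0.155
 0.155 0.155 0.155 0.156 0.157 0.157]
```

View pics/over.png

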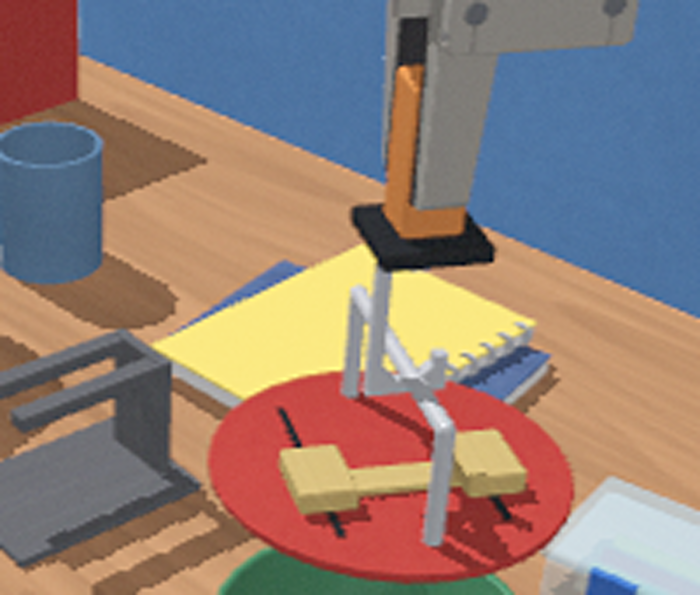

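The lid hangs level over the bowl, its measured centre matching the bowl's. Lower 74 mm, look, then seat slowly.

>>> arm_command:
  targets:
    - {"tx": 0, "ty": 0, "tz": 0.003, "yaw": 0, "grip": 1}
    - {"tx": 0, "ty": 0, "tz": 0.006, "yaw": 0, "grip": 1}
    - {"tx": 0, "ty": 0, "tz": 0.008, "yaw": 0, "grip": 1}
    - {"tx": 0, "ty": 0, "tz": 0.008, "yaw": 0, "grip": 1}
    - {"tx": 0, "ty": 0, "tz": 0.008, "yaw": 0, "grip": 1}
    - {"tx": 0, "ty": 0, "tz": 0.008, "yaw": 0, "grip": 1}
    - {"tx": 0, "ty": 0, "tz": 0.008, "yaw": 0, "grip": 1}
    - {"tx": 0, "ty": 0, "tz": 0.008, "yaw": 0, "grip": 1}
    - {"tx": 0, "ty": 0, "tz": 0.007, "yaw": 0, "grip": 1}
    - {"tx": 0, "ty": 0, "tz": 0.006, "yaw": 0, "grip": 1}
    - {"tx": 0, "ty": 0, "tz": 0.003, "yaw": 0, "grip": 1}
    - {"tx": 0, "ty": 0, "tz": 0.001, "yaw": 0, "grip": 1}

```text
t: 19.45
ee_pos: [0.5135, -0.2185, 0.2255]
tcp_rot: [0.271, 0.962, -0.0, -0.0]
force: [-0.5, 0.4, -5.9]
grip_width: 0.279
grip_force: 30.0
```

Run:
```python
from h import *
o=get_obs()["ee_pos"]; zc=o[2]-.089-.05
lid("side",(o[0]+.006,o[1]+.005),zc); lid("top",(o[0]+.006,o[1]+.005),zc); plan([.5135,-.2184,.205])
```

```text
side n 2425 z 0.0866 tilt deg 1.39 uphill dir -118.0 slope along 58.7: deg -1.39 along -31.3: 0.07 xy ctr [ 0.5188 -0.2133]
top n 1099 z 0.0857 tilt deg 1.41 uphill dir -117.0 slope along 58.7: deg -1.4 along -31.3: 0.11 xy ctr [ 0.5126 -0.2106]
t 19.55 tcp [ 0.5136 -0.2185  0.2257] F [ 0.5  0.7 -6.1] yaxis deg 58.51 xaxis 148.51 zax [ 0. -0. -1.] q7 1.504
tool shift mm [ 0.2  0.1 20.7]
```

>>> arm_command:
  targets:
    - {"tx": 0, "ty": 0, "tz": 0.002, "yaw": 0, "grip": 1}
    - {"tx": 0, "ty": 0, "tz": 0.002, "yaw": 0, "grip": 1}
    - {"tx": 0, "ty": 0, "tz": 0.002, "yaw": 0, "grip": 1}
    - {"tx": 0, "ty": 0, "tz": 0.002, "yaw": 0, "grip": 1}
    - {"tx": 0, "ty": 0, "tz": 0.002, "yaw": 0, "grip": 1}
    - {"tx": 0, "ty": 0, "tz": 0.002, "yaw": 0, "grip": 1}
    - {"tx": 0, "ty": 0, "tz": 0.002, "yaw": 0, "grip": 1}
    - {"tx": 0, "ty": 0, "tz": 0.0015, "yaw": 0, "grip": 1}
    - {"tx": 0, "ty": 0, "tz": 0.001, "yaw": 0, "grip": 1}
    - {"tx": 0, "ty": 0, "tz": 0.001, "yaw": 0, "grip": 1}
    - {"tx": 0, "ty": 0, "tz": 0.001, "yaw": 0, "grip": 1}
    - {"tx": 0, "ty": 0, "tz": 0.001, "yaw": 0, "grip": 1}

```text
t: 21.05
ee_pos: [0.514, -0.2187, 0.2066]
tcp_rot: [0.271, 0.962, 0.0, 0.001]
force: [1.2, -0.1, -2.1]
grip_width: 0.283
grip_force: 30.0
```

>>> arm_command:
  targets:
    - {"tx": 0, "ty": 0, "tz": 0.001, "yaw": 0, "grip": 1}
    - {"tx": 0, "ty": 0, "tz": 0.001, "yaw": 0, "grip": 1}
    - {"tx": 0, "ty": 0, "tz": 0.001, "yaw": 0, "grip": 1}
    - {"tx": 0, "ty": 0, "tz": 0.001, "yaw": 0, "grip": 1}
    - {"tx": 0, "ty": 0, "tz": 0, "yaw": 0, "grip": 1}

```text
t: 21.68
ee_pos: [0.5135, -0.2185, 0.202]
tcp_rot: [0.271, 0.962, 0.0, -0.0]
force: [-0.2, -0.1, -2.6]
grip_width: 0.279
grip_force: 30.0
```

Run:
```python
from h import *
o=get_obs()["ee_pos"]
lid("side",(o[0]+.006,o[1]+.005),.067); lid("top",(o[0]+.006,o[1]+.005),.067); plan([.5135,-.2184,.190])
```

```text
side n 2376 z 0.0683 tilt deg 0.08 uphill dir 38.0 slope along 58.7: deg 0.07 along -31.3: 0.03 xy ctr [ 0.5197 -0.2119]
top n 967 z 0.0673 tilt deg 0.09 uphill dir 122.0 slope along 58.7: deg 0.04 along -31.3: -0.08 xy ctr [ 0.5138 -0.2093]
t 21.77 tcp [ 0.5135 -0.2185  0.2021] F [ 0.1  0.3 -2.2] yaxis deg 58.51 xaxis 148.51 zax [ 0. -0. -1.] q7 1.517
tool shift mm [ 0.1  0.1 12.1]
```

Seated flat (0.1°, height right). Lower the hook clear of the bar, back it out, raise.

>>> arm_command:
  targets:
    - {"tx": 0, "ty": 0, "tz": 0.004, "yaw": 0, "grip": 1}
    - {"tx": 0, "ty": 0, "tz": 0.004, "yaw": 0, "grip": 1}
    - {"tx": 0, "ty": 0, "tz": 0.004, "yaw": 0, "grip": 1}
    - {"tx": 0, "ty": 0, "tz": 0, "yaw": 0, "grip": 1}
    - {"tx": 0.006, "ty": 0, "tz": 0, "yaw": 0, "grip": 1}
    - {"tx": 0.01, "ty": 0, "tz": 0, "yaw": 0, "grip": 1}
    - {"tx": 0.012, "ty": 0, "tz": 0, "yaw": 0, "grip": 1}
    - {"tx": 0.012, "ty": 0, "tz": 0, "yaw": 0, "grip": 1}
    - {"tx": 0.012, "ty": 0, "tz": 0, "yaw": 0, "grip": 1}
    - {"tx": 0, "ty": 0, "tz": 0, "yaw": 0, "grip": 1}

```text
t: 23.02
ee_pos: [0.4684, -0.1907, 0.1902]
tcp_rot: [0.271, 0.963, 0.0, -0.0]
force: [0.0, 0.9, -1.8]
grip_width: 0.282
grip_force: 30.0
```

Run:
```python
from h import *
plan([.5278,.0305,.26])
lid("side",(.519,-.2135),.067,"unhook.png",(300,180,480,340))
```

```text
t 23.02 tcp [ 0.4684 -0.1907  0.1902] F [ 0.   0.9 -1.8] yaxis deg 58.54 xaxis 148.54 zax [ 0.     0.001 -1.   ] q7 1.475
tool shift mm [ 64.8 219.7 -69.6]
side n 2312 z 0.0683 tilt deg 0.1 uphill dir 28.0 slope along 58.7: deg 0.09 along -31.3: 0.05 xy ctr [ 0.5198 -0.2125]
```

View pics/unhook.png

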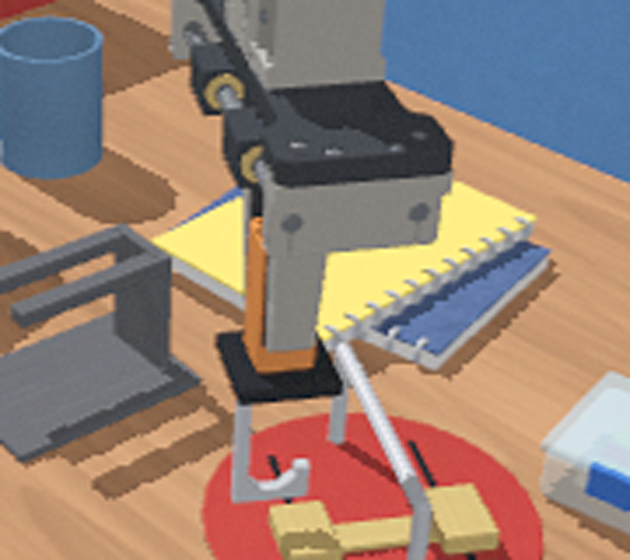

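Hook at (270,485) is clear of the bar at (380,410) and the lid is unmoved. Raise, turn back, and go to the stand.

>>> arm_command:
  targets:
    - {"tx": 0.005, "ty": 0, "tz": -0.02, "yaw": 0, "grip": 1}
    - {"tx": 0, "ty": 0, "tz": -0.03, "yaw": 0, "grip": 1}
    - {"tx": 0, "ty": 0, "tz": -0.02, "yaw": -6, "grip": 1}
    - {"tx": 0, "ty": 0, "tz": 0, "yaw": -9, "grip": 1}
    - {"tx": 0, "ty": 0, "tz": 0, "yaw": -9.5, "grip": 1}
    - {"tx": 0, "ty": 0, "tz": 0, "yaw": 0, "grip": 1}

```text
t: 23.82
ee_pos: [0.4652, -0.189, 0.2602]
tcp_rot: [0.062, 0.998, -0.0, 0.0]
force: [0.3, -0.7, -2.5]
grip_width: 0.278
grip_force: 30.0
```

Run:
```python
from h import *
plan([.5275,.0305,.26])
```

```text
t 23.82 tcp [ 0.4652 -0.189   0.2602] F [ 0.3 -0.7 -2.5] yaxis deg 82.89 xaxis 172.89 zax [ 0. -0. -1.] q7 1.839
tool shift mm [-3.470e+01  2.256e+02  2.000e-01]
```

>>> arm_command:
  targets:
    - {"tx": -0.0035, "ty": 0.0225, "tz": 0, "yaw": 0, "grip": 1}
    - {"tx": -0.0035, "ty": 0.0225, "tz": 0, "yaw": 0, "grip": 1}
    - {"tx": -0.0035, "ty": 0.0225, "tz": 0, "yaw": 0, "grip": 1}
    - {"tx": -0.0035, "ty": 0.0225, "tz": 0, "yaw": 0, "grip": 1}
    - {"tx": -0.0035, "ty": 0.0225, "tz": 0, "yaw": 0, "grip": 1}
    - {"tx": -0.0035, "ty": 0.0225, "tz": 0, "yaw": 0, "grip": 1}
    - {"tx": -0.0035, "ty": 0.0225, "tz": 0, "yaw": 0, "grip": 1}
    - {"tx": -0.0035, "ty": 0.0225, "tz": 0, "yaw": 0, "grip": 1}
    - {"tx": -0.0035, "ty": 0.0225, "tz": 0, "yaw": 0, "grip": 1}
    - {"tx": -0.0032, "ty": 0.0231, "tz": 0, "yaw": 0, "grip": 1}
    - {"tx": 0, "ty": 0, "tz": 0, "yaw": 0, "grip": 1}

```text
t: 25.2
ee_pos: [0.5271, 0.0327, 0.2598]
tcp_rot: [0.061, 0.998, 0.0, -0.0]
force: [-0.7, -0.2, -2.4]
grip_width: 0.277
grip_force: 30.0
```

>>> arm_command:
  targets:
    - {"tx": 0, "ty": 0, "tz": 0.02, "yaw": 0, "grip": 1}
    - {"tx": 0, "ty": 0, "tz": 0.02, "yaw": 0, "grip": 1}
    - {"tx": 0, "ty": 0, "tz": 0.012, "yaw": 0, "grip": 1}
    - {"tx": 0, "ty": 0, "tz": 0, "yaw": 0, "grip": 1}

```text
t: 25.7
ee_pos: [0.5263, 0.0301, 0.2074]
tcp_rot: [0.062, 0.998, -0.0, -0.001]
force: [-0.8, -0.3, -1.6]
grip_width: 0.281
grip_force: 30.0
```

Run:
```python
from h import *
plan([.5275,.0305,.11])
c=camera("side"); W=pts(c); t=get_obs()["ee_pos"]; z=W[...,2]
m=(np.hypot(W[...,0]-t[0],W[...,1]-t[1])<.03)&(z>t[2]-.097)&(z<t[2]-.07); q=W[m]
l=cv2.fitLine(q[:,:2].astype(np.float32),cv2.DIST_HUBER,0,.01,.01).ravel()
print("hook",len(q),q.mean(0).round(4),q.min(0).round(4),q.max(0).round(4),np.degrees(np.arctan2(l[1],l[0])))
m=(z>.078)&(z<.09)&(abs(W[...,0]-.538)<.06)&(abs(W[...,1]-.029)<.04); q=W[m]
print(cv2.minAreaRect((q[:,:2]*1000).astype(np.float32)))
a=np.radians(-5.1); u=q[:,:2]@[np.cos(a),np.sin(a)]; v=q[:,:2]@[-np.sin(a),np.cos(a)]; print("rails v",np.histogram(v[u<.57],12))
th=np.array(t[:2])+.0015*np.array([np.cos(a),np.sin(a)]); print("tcp u,v",th@[np.cos(a),np.sin(a)],th@[-np.sin(a),np.cos(a)])
save(c,"stand.png",(240,150,440,310),3.5)
```

```text
t 25.7 tcp [0.5263 0.0301 0.2074] F [-0.8 -0.3 -1.6] yaxis deg 82.91 xaxis 172.91 zax [-0.002 -0.001 -1.   ] q7 1.394
tool shift mm [-1.3  0.6 97.4]
hook 129 [0.5263 0.029  0.1222] [0.5097 0.0249 0.1121] [0.5456 0.0366 0.1374] -6.5155444
((538.8627319335938, 28.99563980102539), (52.56296157836914, 105.43858337402344), 84.3701171875)
rails v (array([131,  64,  55,  25,   1,   0,   0,   1,  89,  78,  58,  36]), array([0.05062085, 0.05495648, 0.05929211, 0.06362775, 0.06796338,
       0.07229901, 0.07663464, 0.08097028, 0.08530591, 0.08964154,
       0.09397717, 0.09831281, 0.10264844]))
tcp u,v 0.5236013819288311 0.07710029673083638
```

View pics/stand.png

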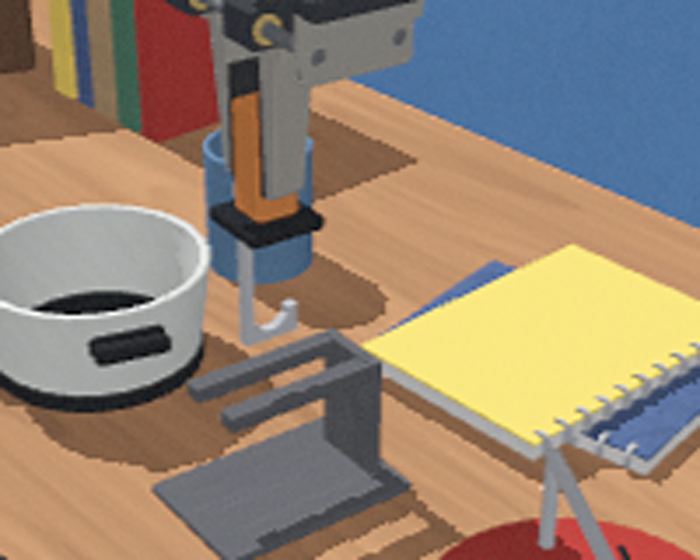

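The hook at (268,325) hangs over the gap between the rails, within 1–2 mm of its centre. Lower in and release.

>>> arm_command:
  targets:
    - {"tx": 0, "ty": 0, "tz": 0.01, "yaw": 0, "grip": 1}
    - {"tx": 0, "ty": 0, "tz": 0.015, "yaw": 0, "grip": 1}
    - {"tx": 0, "ty": 0, "tz": 0.02, "yaw": 0, "grip": 1}
    - {"tx": 0, "ty": 0, "tz": 0.02, "yaw": 0, "grip": 1}
    - {"tx": 0, "ty": 0, "tz": 0.015, "yaw": 0, "grip": 1}
    - {"tx": 0, "ty": 0, "tz": 0.009, "yaw": 0, "grip": 1}
    - {"tx": 0, "ty": 0, "tz": 0.004, "yaw": 0, "grip": 1}
    - {"tx": 0, "ty": 0, "tz": 0.002, "yaw": 0, "grip": 1}
    - {"tx": 0, "ty": 0, "tz": 0.001, "yaw": 0, "grip": 1}
    - {"tx": 0, "ty": 0, "tz": 0.001, "yaw": 0, "grip": 1}
    - {"tx": 0, "ty": 0, "tz": 0, "yaw": 0, "grip": 1}

```text
t: 27.12
ee_pos: [0.5269, 0.031, 0.1113]
tcp_rot: [0.061, 0.998, 0.0, 0.0]
force: [-0.4, 0.7, -2.2]
grip_width: 0.28
grip_force: 30.0
```

>>> arm_command:
  targets:
    - {"tx": 0, "ty": 0, "tz": 0.001, "yaw": 0, "grip": 1}
    - {"tx": 0, "ty": 0, "tz": 0.001, "yaw": 0, "grip": 1}
    - {"tx": 0, "ty": 0, "tz": 0, "yaw": 0, "grip": 1}

```text
t: 27.5
ee_pos: [0.5269, 0.031, 0.1097]
tcp_rot: [0.061, 0.998, 0.0, 0.0]
force: [-2.0, 0.3, 6.0]
grip_width: 0.281
grip_force: 30.0
```

Contact with the rails (upward 6 N). Release and rise.

>>> arm_command:
  targets:
    - {"tx": 0, "ty": 0, "tz": -0.0005, "yaw": 0, "grip": 0.2}
    - {"tx": 0, "ty": 0, "tz": 0, "yaw": 0, "grip": -0.2}
    - {"tx": 0, "ty": 0, "tz": 0, "yaw": 0, "grip": -1}
    - {"tx": 0, "ty": 0, "tz": 0, "yaw": 0, "grip": -1}
    - {"tx": 0, "ty": 0, "tz": 0, "yaw": 0, "grip": -1}
    - {"tx": 0, "ty": 0, "tz": 0, "yaw": 0, "grip": -1}
    - {"tx": 0, "ty": 0, "tz": -0.02, "yaw": 0, "grip": -1}
    - {"tx": 0, "ty": 0, "tz": -0.04, "yaw": 0, "grip": -1}
    - {"tx": 0, "ty": 0, "tz": -0.04, "yaw": 0, "grip": -1}
    - {"tx": 0, "ty": 0, "tz": -0.05, "yaw": 0, "grip": -1}
    - {"tx": 0, "ty": 0, "tz": 0, "yaw": 0, "grip": -1}
    - {"tx": 0, "ty": 0, "tz": 0, "yaw": 0, "grip": -1}

```text
t: 29.0
ee_pos: [0.5263, 0.031, 0.2591]
tcp_rot: [0.061, 0.998, 0.0, -0.0]
force: [-1.0, -0.0, 0.5]
grip_width: 1.001
grip_force: 0.0
```

Run:
```python
from h import *
plan([.5275,.0305,.11])
lid("side",(.519,-.2135),.067); c=camera("side"); save(c,"final.png",(220,170,480,390),3)
W=pts(c);m=(np.hypot(W[...,0]-.528,W[...,1]-.029)<.03)&(W[...,2]>.1)&(W[...,2]<.19);print(np.percentile(W[m][:,2],99),get_obs()["grip_width"])
```

```text
t 29.0 tcp [0.5263 0.031  0.2591] F [-1.  -0.   0.5] yaxis deg 83.02 xaxis 173.02 zax [-0.001  0.    -1.   ] q7 1.38
tool shift mm [ -1.3  -0.3 149.1]
side n 2562 z 0.0683 tilt deg 0.1 uphill dir 61.0 slope along 58.7: deg 0.1 along -31.3: -0.0 xy ctr [ 0.5195 -0.2125]
0.15844240681670407 0.9990702299316839
```

View pics/final.png

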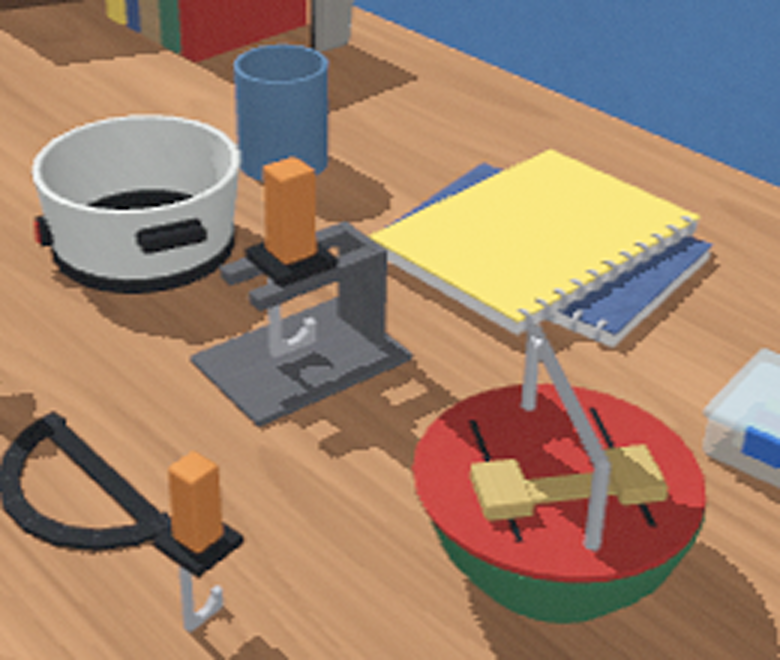

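The lifter hangs in its stand at (292,215) and the lid sits flat on the bowl at (560,480); the gripper is clear.

```bash
python3 -c "
from station import *
print(hand_in())"
```

```text
the job is handed in; nothing more can be done
None
```

The lid is seated flat on the green bowl, it stayed within about 4° of level at every check on the way (mostly under 1.5°), the lifter is back in its stand, and the job was handed in at about 29 s.

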